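Load and wind the spring-driven rotator

TASK

Get the blue spring-driven rotator ready for a run: thread the wide dark spacer onto its vertical spindle, then the narrow brass spacer on top of it, both sitting flat and fully down. Then wind the brass key clockwise in two or more part turns, letting go of it for a fresh grip between them, until its red pointer stands inside the green band of the dial, and last push the red-balled brake lever all the way over from the front to the back. Leave the other loose things on the bench where they are.

Things in the scene. Friction and masses are not known exactly. Their poses are not given: they have to be found in the camera images.
- rotator: Spring-driven rotator, fixed to the bench: blue housing 145 mm (x) by 250 mm (y) with an grey top 45 mm above the bench. Origin on the bench; the housing reaches from x = -85 to +60 mm and y = -125 to +125 mm of it. x points to its back (away from the robot, within 0.25 rad), z up. Spindle at (0, +65) mm, key at (0, -65) mm, brake lever at (-62, 0) mm in this frame. It may stand at any of many positions and yaws.
- spindle_foot (a point): Centre of the top face of the round platter (52 mm across, 57 mm above the bench) from which the spindle rises; the lower spacer's underside rests here. Axes as the rotator's. Platter and spindle do not turn.
- spindle_tip (a point): Top of the fixed steel spindle, 66 mm above the platter. The spindle is 12 mm thick; its last 10 mm taper to 5 mm.
- wide_spacer: Loose dark steel ring, outside 56 mm, bore 16 mm, 24 mm high, 0.22 kg (mass varies by up to 30 percent), lying flat on the bench at the left or the right of the rotator. Origin at the centre of its underside, z up along the bore.
- narrow_spacer: Loose brass ring, outside 42 mm, bore 16 mm, 24 mm high, 0.14 kg (mass varies by up to 30 percent), lying flat on the other side. Origin at the centre of its underside, z up along the bore.
- key (a joint): Angle of the winding key about its vertical axis, rad, growing clockwise seen from above; 0 is run down (red pointer towards the back of the rotator, +x), stop at 4.7. It starts between 0 and 0.6. The green band of the dial spans 3.4 to 4.0. Spring and friction resist winding with 0.1 N m at 0, rising to about 0.15 N m in the green band; when let go the key stays where it was left, and it can be turned back.
- key_grip (a point): Middle of the brass key's flat upright blade, on the key's axis, 75 mm above the bench. The blade is 46 mm long, 10 mm thick and 28 mm high (61 to 89 mm above the bench; the ends are 20 mm high); it is pinched across its thickness. The point turns with the key: its x axis runs along the blade, towards the red pointer, y across its thickness. The white dial under it is 84 mm across, its top 48 mm above the bench; pointer and hub plate reach 52 mm.
- brake_lever (a joint): Angle of the brake lever, rad: 0 leans to the front (-x of the rotator, towards the robot) by 0.5 rad from upright, 1.0 leans to the back by 0.5 rad, where it stops. It starts between 0 and 0.12, stays where it is left, and takes about 1 N at the ball.
- lever_pivot (a point): Pivot of the brake lever, 51 mm above the bench; the lever swings in the rotator's x-z plane through this point. Axes as the rotator's.
- lever_ball (a point): Centre of the red ball, 16 mm across, at the lever's end, 55 mm from the pivot; the steel rod below it is 8 mm thick.
- multimeter: Orange multimeter, 147 x 110 x 48 mm, loose, behind to the right; bystander, leave alone. Origin at its underside.
- red_tape: Roll of red tape, 60 mm across and 18 mm high, loose, flat behind the rotator; bystander, not a spacer. Origin at its underside.
- marker_pen: White marker pen with a black cap, 80 x 100 x 16 mm as it lies, loose, in front to the right; bystander. Origin at its underside.
- tee: Pale plastic tee fitting with a blue end, 72 x 113 x 22 mm, loose, in front; bystander. Origin at its underside.
Not all that is in view belongs to the job. There is more than one size of the narrow_spacer; the one meant has the size given above.

How it is judged:
On the way, in this order (a step that is already met when the one before it is completed fails the run):
1. the wide spacer is on the spindle and flat on the platter (horizontal distance between wide_spacer and spindle_foot below 0.004 m and z of wide_spacer in the frame of spindle_foot below 0.003 m and angle between wide_spacer's own z axis and vertical below 0.08 rad), for 0.2 s.
2. the narrow spacer is on the spindle and flat on the wide one (horizontal distance between narrow_spacer and spindle_foot below 0.004 m and z of narrow_spacer in the frame of spindle_foot between 0.02 and 0.028 m and angle between narrow_spacer's own z axis and vertical below 0.08 rad), for 0.2 s.
3. the key is part wound and let go for a fresh grip (value of joint key between 0.9 and 3.2 rad and contact force between the fingers and rotator below 0.5 N), for 0.1 s.
4. the key is wound into the green band and let go (value of joint key between 3.35 and 4.05 rad and contact force between the fingers and rotator below 0.5 N), for 0.2 s.
5. the brake lever is fully over to the back (value of joint brake_lever above 0.85 rad), for 0.2 s.
At the end, for the whole second after the job is handed in: Spacers centred on the spindle within 4 mm and flat within 0.08 rad: the wide one within 3 mm of the platter, the narrow one on it (underside 20 to 28 mm above the platter); key at 3.35 to 4.05 rad, in the green band; brake lever beyond 0.85 rad; spacers at rest (all of step 1 and all of step 2 and linear speed of each of wide_spacer, narrow_spacer below 0.02 m/s and value of joint key between 3.35 and 4.05 rad and value of joint brake_lever above 0.85 rad); the robot touches nothing.
It fails at once if a loose bystander (multimeter, red tape, marker pen, tee fitting) is moved by more than 25 mm (distance of any of multimeter, red_tape, marker_pen, tee from where it was at the start of the episode above 0.025 m).
It also fails if it takes over 72 s, if anything falls off the work surface, if the arm or the gripper's body presses on something with over 40 N, if the wrist force passes 120 N, or if a joint passes its speed limit or range.

ROBOT

A 6-joint arm with a two-finger parallel gripper is mounted at the origin on a cart in front of the work surface, level with it; the furniture and walls round the work are solid. World frame = base frame: x ahead of the robot, y to its left, z up, the work surface at z = 0. Lengths are in m, angles in rad, forces in N, time in s.
With the tool pointing down it reaches from about 0.325 to 0.9 m from the base axis. Payload 3.5 kg.
Tool frame: the origin (TCP) lies on the mounting face of the last link; the fingertips stand 173 mm ahead of it and the grasp point (between the pads) lies 155 mm ahead of it; z points along the fingers, y is the line along which they close (so a half turn about z gives the same grasp; the last joint's range is limited). The gripper opens to 85 mm and grips with 20 to 120 N. Pads are 22 mm wide; open, the fingers measure 114 mm over their backs; the gripper's body (76 mm by 85 mm) begins 54 mm behind the grasp point. The pads swing forward as they close: fully open they stand 13 mm farther back than shut.
Start: joints at [1.104, 0.276, -0.026, 1.268, 0, 1.467], TCP at [0.222, 0.584, 0.405] pointing down, gripper open.
Joint ranges: [-3.12, 3.12], [-0.85, 1.88], [-1.08, 1.24], [-1.95, 2.15], [-1.57, 1.53], [-3.14, 3.14]. Speed limits (rad/s): [2.57, 2.57, 3.14, 3.14, 3.14, 3.14].

INTERFACE

Orientations are given as a unit quaternion [w, x, y, z].
In Python, from rig import manip gives the robot as it stands. The module is installed in compiled form; this text tells all that it offers.
- The arm moves only by the tool jog_arm, never from a script. Its arguments are lists of equal length, an entry for each row: "grip": the opening in per cent of the stroke, from 0 (shut) to 100 (fully open); "translation": the shift along the world's x, y, z in mm, a list of three; "dr": the turn, a rotation vector about the world's x, y, z in degrees, a list of three. In form: {"grip": [grip, ...], "translation": [[tx, ty, tz], ...], "dr": [[wx, wy, wz], ...]}. A call has 1 to 5 rows; each row is the pose to reach, as a shift and turn from the pose commanded when the call began; what a row does not reach only later rows make up. A row lasts 1/12 s, in which the tool goes at most 41.7 mm and 7.16 degrees, less where a joint would pass 70% of its speed; a pose out of reach is approached as far as the arm can. A call with a gripper value outside its range is refused whole. The fingers move at their own pace and stop on an object; the grip force is fixed at half the most. Time passes only in rows, so rows that repeat a pose let the fingers close. It gives the time, the measured TCP pose, the force, the opening and the grip force at its end, in the units of the state.
- manip.get_state(): the state, without advancing time (a new reading comes with each control period).
- manip.snapshot(name): name is "side" or "top" or "wrist"; returns the picture (400x640x3 uint8, red, green, blue); there is no depth.
- manip.camera_info(name): a dict with "intrinsics" (3x3 intrinsics, pixels), "k1" (the pictures are not rectified: a ray, as slopes to the right and down, at radius r is drawn at 1 + k1 r^2 times it, then the intrinsics apply), "R" (3x3) and "t" (3): a world point X has camera coordinates R X + t. Camera axes: x right, y down, z forward; pixel columns grow to the right and rows downward; lengths in m; the calibration is good to about 2 mm. A picture is of the moment at which its call begins: read the wrist's pose just before it. camera_info takes no time and is no camera call; for the wrist camera it gives the pose at the moment of the call.
- manip.hand_in(): hands the job in; it is judged then, once.
Trained networks look in the newest picture that a camera, given by its name, has taken for a name from the list of things; names that differ only in an ending like _2 or _b are one class to them, and where a whole thing is asked for, a point or a joint stands for the part that bears it (a point fixed in the world has none). Each returns a list of dicts, best first, with "confidence" (0 to 1); they miss things now and then, are a little off and sometimes report something else, mostly with a low value. They report only what shows in the picture. A call takes as long as a camera call. They do not tell look-alikes from the thing itself.
- manip.outline_of(target, camera): "pixels" (400x640 bool, what is visible of it).
- manip.pinpoint(target, camera): "xyz" ([x, y, z] in m, in the coordinates of the camera as it stood for that picture, good to about 4 mm: a listed point, or the origin of a listed thing).
The state is a dict: "time_s": time; "joints": joint angles; "joint_vel": joint speeds; "joint_efforts": joint torques, N m; "ee_pos": TCP position; "eef_rot": TCP orientation; "force": force on the tool from outside, world axes, zero at the start; "wrist_torque": the same for the moment, N m; "opening": finger opening in m; "grip_force": force on a finger pad.
Only numpy, scipy, OpenCV 4.12 (cv2) and the standard library are available. Lean on these libraries where they do the work, as an engineer would, in place of code of your own. Each camera call takes 0.05 s, during which the arm holds its last target. There are 200 camera calls.

## Working session

There is one attempt and no reset: what is moved stays moved. The work goes in short steps, Python scripts to look and compute and a tool call to move; the robot and the scene stay as the last step left them, time stands still between calls to the robot, and variables do not carry over. Pictures are saved under pics/ and viewed, at most 10 in all, crops included, and the job is handed in when it is done.

Besides the shell and the picture viewer there is one more tool, called after "Request:" as name(argument=value, ...) on one line, values as JSON. jog_arm: Moves the arm, as the interface text tells. Its arguments: {"type":"object","properties":{"grip":{"type":"array","items":{"type":"number"}},"translation":{"type":"array","items":{"type":"array","items":{"type":"number"}}},"dr":{"type":"array","items":{"type":"array","items":{"type":"number"}}}},"required":["grip","translation","dr"]}

```bash
mkdir -p pics; cat > h.py <<'E'
import numpy as np, cv2
from rig import manip
def snap(cam,fn=None):
    im=manip.snapshot(cam)
    if fn: cv2.imwrite('pics/'+fn,im[:,:,::-1])
    return im
def w(cam,p,ci=None):
    ci=ci or manip.camera_info(cam); R=np.array(ci['R']);t=np.array(ci['t'])
    return R.T@(np.array(p)-t)
def ray(cam,uv,ci=None):
    ci=ci or manip.camera_info(cam);K=np.array(ci['intrinsics'])
    d=((uv[0]-K[0,2])/K[0,0],(uv[1]-K[1,2])/K[1,1]);d=np.array(d);s=d.copy()
    for _ in range(20): s=d/(1+ci['k1']*(s@s))
    R=np.array(ci['R']);return -R.T@ci['t'],R.T@np.array([s[0],s[1],1])
def atz(cam,uv,z,ci=None):
    o,d=ray(cam,uv,ci);return o+d*(z-o[2])/d[2]
def proj(cam,X,ci=None):
    ci=ci or manip.camera_info(cam);K=np.array(ci['intrinsics'])
    c=np.array(ci['R'])@X+ci['t'];s=c[:2]/c[2];s=s*(1+ci['k1']*(s@s));return K[0,0]*s[0]+K[0,2],K[1,1]*s[1]+K[1,2]
def pp(cam,names):
    for n in names:
        for r in manip.pinpoint(n,cam)[:3]:
            X=w(cam,r['xyz']);print(cam,n,round(r['confidence'],2),X.round(4),np.round(proj(cam,X)))
E
python3 - <<'E'
from h import *
for c in('top','side'):
    snap(c,c+'0.png')
    pp(c,['rotator','spindle_foot','spindle_tip','wide_spacer','narrow_spacer','key_grip','lever_pivot','lever_ball'])
s=manip.get_state();print(s['time_s'],s['ee_pos'],s['eef_rot'])
E
```

```text
top rotator 0.71 [ 0.5807 -0.0552  0.005 ] [332. 203.]
top spindle_foot 0.75 [0.5827 0.0058 0.0581] [315. 198.]
top spindle_foot 0.59 [0.5803 0.0075 0.1183] [314. 193.]
top spindle_tip 0.69 [0.582  0.0071 0.1211] [314. 192.]
top wide_spacer 0.79 [ 0.5189 -0.3968  0.001 ] [429. 222.]
top narrow_spacer 0.68 [4.234e-01 2.366e-01 2.000e-04] [247. 246.]
top narrow_spacer 0.63 [0.3505 0.1703 0.0015] [265. 267.]
top key_grip 0.58 [ 0.5809 -0.1237  0.0772] [353. 197.]
top lever_pivot 0.88 [ 0.5158 -0.0592  0.0551] [333. 217.]
top lever_ball 0.48 [ 5.190e-01 -3.989e-01  3.000e-04] [430. 222.]
top lever_ball 0.39 [ 0.4932 -0.06    0.1026] [334. 220.]
side rotator 0.89 [ 0.5842 -0.0606  0.0015] [333. 212.]
side spindle_foot 0.77 [0.5877 0.0033 0.0581] [312. 195.]
side spindle_tip 0.78 [5.825e-01 5.000e-04 1.235e-01] [312. 180.]
side wide_spacer 0.57 [ 0.5156 -0.4015  0.0041] [452. 253.]
side wide_spacer 0.27 [0.5839 0.0009 0.1211] [312. 181.]
side wide_spacer 0.21 [ 0.5182 -0.063   0.052 ] [330. 219.]
side narrow_spacer 0.59 [0.4244 0.2326 0.0013] [218. 237.]
side narrow_spacer 0.57 [0.3479 0.2519 0.006 ] [199. 258.]
side narrow_spacer 0.54 [0.3505 0.1699 0.0053] [229. 263.]
side key_grip 0.65 [ 0.5822 -0.1244  0.0756] [356. 200.]
side lever_pivot 0.8 [ 0.5159 -0.0617  0.0513] [329. 220.]
side lever_ball 0.44 [ 0.4926 -0.0593  0.0985] [327. 215.]
0.9 [0.22241019 0.58409327 0.4047542 ] [6.65140117e-06 1.80905172e-01 9.83500543e-01 2.47952033e-05]
```

View pics/top0.png

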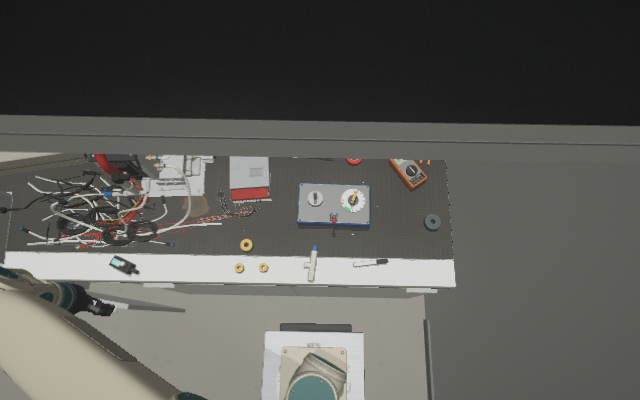

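View pics/side0.png

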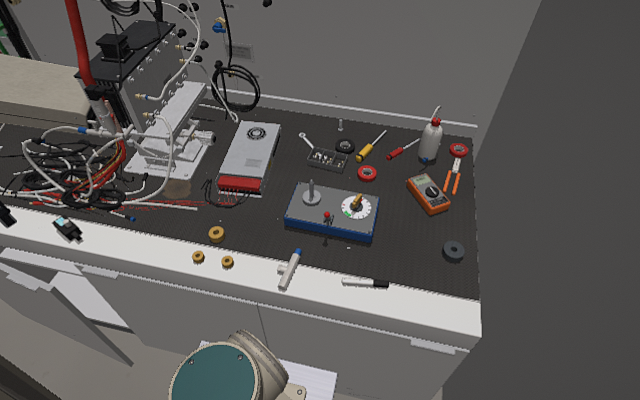

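The dark wide ring is at top (432,222). The brass candidates are at (247,245), (239,268) and (264,267). The 42 mm ring should be the largest, (247,245). The red tape at (354,160) is not a spacer. Next I check their sizes.

```bash
python3 - <<'E'
from h import *
im=snap('side')
c=im[215:285,170:270];d=im[225:275,420:490]
cv2.imwrite('pics/crop.png',cv2.resize(c,None,fx=7,fy=7,interpolation=cv2.INTER_CUBIC)[:,:,::-1])
for cam in('side','top'):
  snap(cam)
  for n in('narrow_spacer','wide_spacer'):
    for r in manip.outline_of(n,cam)[:3]:
        m=r['pixels'].astype(np.uint8);ys,xs=np.nonzero(m)
        y=ys.mean();a=atz(cam,(xs.min(),y),.012);b=atz(cam,(xs.max()+1,y),.012)
        print(cam,n,round(r['confidence'],2),(xs.mean().round(),y.round()),'width',np.linalg.norm(a-b).round(4),atz(cam,(xs.mean(),y),.02).round(4))
ci=manip.camera_info('wrist');R=np.array(ci['R']);print('wristcam',(-R.T@ci['t']).round(3),R.round(2).tolist(),manip.get_state()['joints'],manip.get_state()['opening'])
E
```

```text
side narrow_spacer 0.53 (np.float64(198.0), np.float64(257.0)) width 0.034 [0.3413 0.2488 0.02  ]
side narrow_spacer 0.52 (np.float64(216.0), np.float64(234.0)) width 0.0467 [0.422  0.2336 0.02  ]
side narrow_spacer 0.52 (np.float64(227.0), np.float64(262.0)) width 0.0364 [0.3454 0.1694 0.02  ]
side wide_spacer 0.61 (np.float64(452.0), np.float64(251.0)) width 0.0594 [ 0.5127 -0.3992  0.02  ]
side wide_spacer 0.5 (np.float64(327.0), np.float64(215.0)) width 0.0202 [ 0.5542 -0.049   0.02  ]
top narrow_spacer 0.57 (np.float64(263.0), np.float64(267.0)) width 0.0335 [0.3486 0.172  0.02  ]
top narrow_spacer 0.55 (np.float64(247.0), np.float64(245.0)) width 0.0443 [0.4222 0.2329 0.02  ]
top narrow_spacer 0.37 (np.float64(239.0), np.float64(268.0)) width 0.0301 [0.3458 0.2528 0.02  ]
top wide_spacer 0.61 (np.float64(432.0), np.float64(222.0)) width 0.059 [ 0.5153 -0.4004  0.02  ]
wristcam [0.155 0.61  0.374] [[0.36, 0.93, -0.0], [0.89, -0.34, 0.29], [0.27, -0.1, -0.96]] [ 1.10358691e+00  2.76401595e-01 -2.63864235e-02  1.26801512e+00
 -2.48912222e-05  1.46737868e+00] 0.08544798505681085
```

View pics/crop.png

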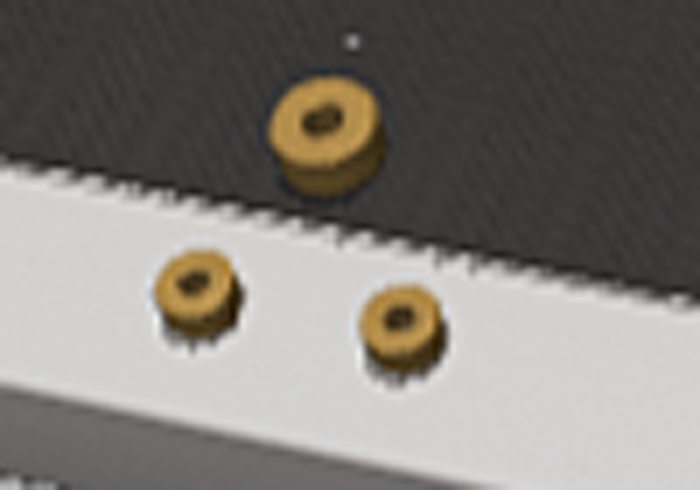

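Request:
jog_arm(grip=[100,100,100,100,100], translation=[[30,-30,0],[60,-60,0],[90,-90,0],[120,-120,0],[150,-150,0]], dr=[[0,0,0],[0,0,0],[0,0,0],[0,0,0],[0,0,0]])

```text
time_s: 1.67
ee_pos: [0.3706, 0.4354, 0.4049]
eef_rot: [0.0, 0.181, 0.984, 0.0]
force: [0.4, -0.2, -0.4]
opening: 0.0856
grip_force: 0.0
```

Request:
jog_arm(grip=[100,100,100,100,100], translation=[[20,-35,0],[40,-70,0],[60,-105,0],[80,-140,0],[100,-175,0]], dr=[[0,0,0],[0,0,0],[0,0,0],[0,0,0],[0,0,0]])

```text
time_s: 2.08
ee_pos: [0.4703, 0.2599, 0.405]
eef_rot: [0.0, 0.181, 0.984, 0.0]
force: [-0.2, 0.1, -0.1]
opening: 0.0855
grip_force: 0.0
```

The crop shows the large brass ring (44 mm measured, top (247,245)) and two 33 mm look-alikes on the front strip. I choose the large one. On the way to the wide ring I take a look at the rotator from above.

Request:
jog_arm(grip=[100,100,100,100,100], translation=[[8,-35,0],[16,-70,0],[24,-105,0],[32,-140,0],[40,-175,0]], dr=[[0,0,4],[0,0,8],[0,0,12],[0,0,16],[0,0,20.8]])

```text
time_s: 2.5
ee_pos: [0.5098, 0.085, 0.405]
eef_rot: [0.0, -0.001, 1.0, 0.0]
force: [-0.3, -0.1, 0.4]
opening: 0.0854
grip_force: 0.0
```

Request:
jog_arm(grip=[100,100,100,100,100], translation=[[0,-35,0],[0,-70,0],[0,-105,0],[0,-145,0],[0,-145,0]], dr=[[0,0,0],[0,0,0],[0,0,0],[0,0,0],[0,0,0]])

```text
time_s: 2.92
ee_pos: [0.51, -0.0635, 0.405]
eef_rot: [0.001, 0.004, 1.0, -0.002]
force: [0.2, -0.9, 0.2]
opening: 0.0855
grip_force: 0.0
```

```bash
python3 - <<'E'
from h import *
snap('wrist','w1.png')
pp('wrist',['rotator','spindle_foot','spindle_tip','key_grip','lever_pivot','lever_ball'])
s=manip.get_state();print(s['time_s'],s['ee_pos'],s['eef_rot'],s['joints'])
E
```

```text
wrist rotator 0.96 [ 0.5832 -0.0517 -0.0023] [326. 220.]
wrist spindle_foot 0.77 [0.5883 0.0099 0.0609] [377. 243.]
wrist spindle_tip 0.65 [ 0.5192 -0.3934  0.0022] [ 69. 178.]
wrist spindle_tip 0.59 [0.5816 0.0146 0.1196] [393. 263.]
wrist lever_pivot 0.57 [ 0.5177 -0.05    0.0483] [326. 184.]
wrist lever_ball 0.79 [ 0.49   -0.0515  0.0973] [326. 169.]
3.2667 [ 0.50967789 -0.05694076  0.4047066 ] [-4.40054033e-05 -6.93995949e-04  9.99999750e-01  1.25603937e-04] [-2.37411509e-01  7.76657060e-02 -2.65970417e-01  1.22730498e+00
  2.23362029e-04 -2.38799517e-01]
```

View pics/w1.png

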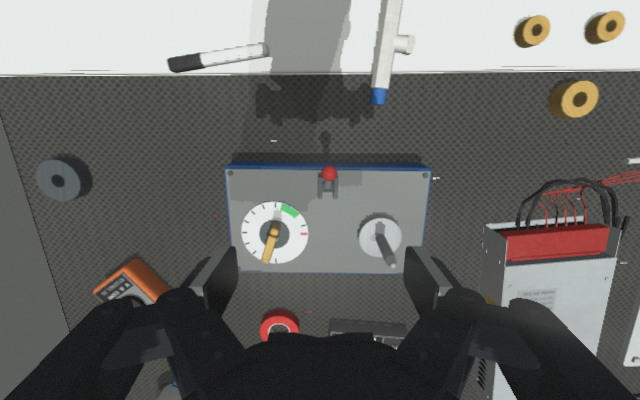

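Request:
jog_arm(grip=[100,100,100,100,100], translation=[[0,-35,0],[0,-70,0],[0,-105,0],[0,-140,0],[0,-170,0]], dr=[[0,0,0],[0,0,0],[0,0,0],[0,0,0],[0,0,0]])

```text
time_s: 3.68
ee_pos: [0.51, -0.2288, 0.4048]
eef_rot: [0.0, -0.001, 1.0, -0.0]
force: [0.7, 0.4, 0.3]
opening: 0.0855
grip_force: 0.0
```

Request:
jog_arm(grip=[100,100,100,100,100], translation=[[0,-35,0],[0,-70,0],[0,-105,-15],[0,-140,-30],[0,-165,-50]], dr=[[0,0,0],[0,0,0],[0,0,0],[0,0,0],[0,0,0]])

```text
time_s: 4.1
ee_pos: [0.5109, -0.3952, 0.3556]
eef_rot: [0.001, -0.0, 1.0, -0.002]
force: [1.9, 0.1, -0.7]
opening: 0.0853
grip_force: 0.0
```

```bash
python3 - <<'E'
from h import *
snap('wrist','w2.png')
pp('wrist',['wide_spacer'])
for r in manip.outline_of('wide_spacer','wrist')[:2]:
    m=r['pixels'];ys,xs=np.nonzero(m);print(r['confidence'],xs.min(),xs.max(),ys.min(),ys.max())
    a=atz('wrist',(xs.min(),ys.mean()),.02);b=atz('wrist',(xs.max()+1,ys.mean()),.02);print(a,b)
s=manip.get_state();print(s['time_s'],s['ee_pos'],s['eef_rot'],s['joints'])
E
```

```text
wrist wide_spacer 0.81 [ 0.5173 -0.3978 -0.0062] [317. 185.]
0.96 293 342 160 210
[ 0.51186557 -0.42239686  0.02      ] [ 0.51206812 -0.36763593  0.02      ]
4.25 [ 0.5096083  -0.39328764  0.35217047] [-1.56264484e-03  7.11947989e-04  9.99997089e-01  1.69481549e-03] [-7.57698917e-01  3.40733571e-01 -5.19425537e-02  1.18271978e+00
  3.17706769e-04 -7.56275747e-01]
```

The wrist view shows the key's blade at (270,245) pointing to the back, the green band at (290,211), the spindle at (385,245) and the wide ring at (58,180). I repeat the ring measurement now that the arm has settled.

```bash
cat >> h.py <<'E'
def ringtop(cam,name,z,D,pick=0):
    """fit: centre whose ring outline (cyl. z0..z, dia D) box matches the mask box"""
    from scipy.optimize import least_squares
    ci=manip.camera_info(cam);rs=manip.outline_of(name,cam);m=rs[pick]['pixels'];ys,xs=np.nonzero(m)
    box=np.array([xs.min(),xs.max()+1,ys.min(),ys.max()+1.])
    a=np.linspace(0,6.28,60)
    def f(c):
        P=np.array([proj(cam,np.array([c[0]+D/2*np.cos(t),c[1]+D/2*np.sin(t),h]),ci) for t in a for h in(z-.024,z)])
        return np.array([P[:,0].min(),P[:,0].max(),P[:,1].min(),P[:,1].max()])-box
    g=atz(cam,(xs.mean(),ys.mean()),z-.01,ci)[:2]
    s=least_squares(f,g);return rs[pick]['confidence'],s.x,s.fun
E
python3 - <<'E'
from h import *
snap('wrist')
pp('wrist',['wide_spacer'])
print(ringtop('wrist','wide_spacer',.024,.056))
s=manip.get_state();print(s['time_s'],s['ee_pos'],s['eef_rot'])
E
```

```text
wrist wide_spacer 0.56 [ 0.3759 -0.1868  0.0039] [522.  49.]
(0.63, array([ 0.52008267, -0.39778588]), array([ 0.46719195, -0.46729131, -0.49407041,  0.48475178]))
4.4 [ 0.51039235 -0.39182703  0.35545349] [ 2.78203041e-04 -5.67027877e-04  9.99999800e-01  1.93029284e-05]
```

Request:
jog_arm(grip=[100,100,100,100,100], translation=[[7,-4,-40],[7,-4,-80],[7,-4,-120],[7,-4,-145],[7,-4,-145]], dr=[[0,0,0],[0,0,0],[0,0,0],[0,0,0],[0,0,0]])

```text
time_s: 4.82
ee_pos: [0.5149, -0.3933, 0.2044]
eef_rot: [-0.004, -0.001, 1.0, 0.004]
force: [-1.8, 2.1, -1.6]
opening: 0.0852
grip_force: 0.0
```

```bash
python3 - <<'E'
from h import *
s=manip.get_state();print(s['time_s'],s['ee_pos'],s['eef_rot'],s['force'])
snap('wrist','w3.png')
s=manip.get_state();print(s['time_s'],s['ee_pos'],s['eef_rot'],s['force'])
print(ringtop('wrist','wide_spacer',.024,.056))
s=manip.get_state();print(s['time_s'],s['ee_pos'],s['eef_rot'],s['force'])
E
```

```text
4.8167 [ 0.51489761 -0.39326521  0.20442064] [-3.91908725e-03 -7.51902859e-04  9.99984850e-01  3.79155155e-03] [-1.7695937   2.11024739 -1.55123799]
4.8667 [ 0.51600161 -0.39455053  0.20764775] [-2.19470602e-03 -6.64435670e-04  9.99994991e-01  2.18148615e-03] [-0.46990343  0.68837564  0.74719947]
(0.82, array([ 0.52131249, -0.40157688]), array([ 0.4042969 , -0.40491939, -0.46115895,  0.44610232]))
4.9167 [ 0.51718567 -0.39596943  0.21034958] [-1.81373391e-04 -5.02434696e-04  9.99999821e-01  2.68040076e-04] [-0.64600433 -0.90711036  0.92009578]
```

View pics/w3.png

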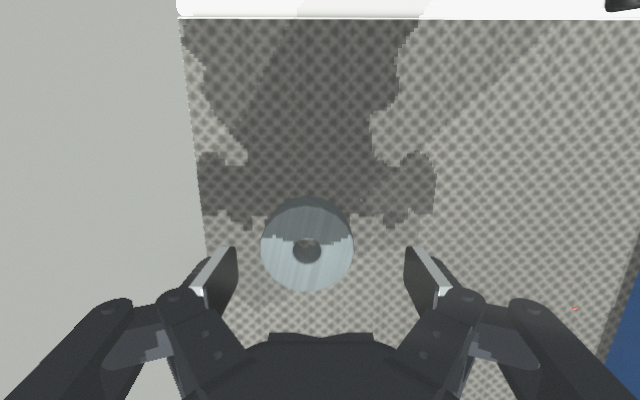

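The wide ring is at (307,243) between the open pads at (225,270) and (420,270), so it is well aligned. I descend and grip.

Request:
jog_arm(grip=[100,100,100,100,100], translation=[[2,-1,-15],[2,-1,-28],[2,-1,-36],[2,-1,-36],[2,-1,-36]], dr=[[0,0,0],[0,0,0],[0,0,0],[0,0,0],[0,0,0]])

```text
time_s: 5.33
ee_pos: [0.5188, -0.3981, 0.1742]
eef_rot: [0.0, 0.0, 1.0, 0.0]
force: [0.3, -0.7, 0.4]
opening: 0.0856
grip_force: 0.0
```

Request:
jog_arm(grip=[60,50,50,50,50], translation=[[0,0,0],[0,0,0],[0,0,0],[0,0,0],[0,0,0]], dr=[[0,0,0],[0,0,0],[0,0,0],[0,0,0],[0,0,0]])

```text
time_s: 5.75
ee_pos: [0.5192, -0.3988, 0.1754]
eef_rot: [0.001, 0.0, 1.0, -0.001]
force: [-0.7, 0.6, 7.1]
opening: 0.0543
grip_force: 62.8
```

Request:
jog_arm(grip=[50,50,50,50,50], translation=[[0,0,30],[0,0,70],[0,0,110],[0,0,150],[5,30,180]], dr=[[0,0,0],[0,0,0],[0,0,0],[0,0,0],[0,0,0]])

```text
time_s: 6.17
ee_pos: [0.5237, -0.373, 0.3567]
eef_rot: [0.002, 0.003, 1.0, -0.003]
force: [2.2, -1.0, -1.0]
opening: 0.0544
grip_force: 64.9
```

Request:
jog_arm(grip=[50,50,50,50,50], translation=[[7,38,0],[14,76,0],[21,114,0],[28,152,0],[35,190,0]], dr=[[0,0,0],[0,0,0],[0,0,0],[0,0,0],[0,0,0]])

```text
time_s: 6.58
ee_pos: [0.5581, -0.1771, 0.3524]
eef_rot: [-0.0, 0.001, 1.0, 0.0]
force: [0.7, -0.0, -3.2]
opening: 0.0543
grip_force: 64.9
```

Request:
jog_arm(grip=[50,50,50,50,50], translation=[[5,25,0],[5,50,0],[5,70,0],[5,70,0],[5,70,0]], dr=[[0,0,0],[0,0,0],[0,0,0],[0,0,0],[0,0,0]])

```text
time_s: 7.0
ee_pos: [0.5631, -0.1078, 0.3523]
eef_rot: [-0.001, -0.001, 1.0, 0.0]
force: [-0.4, -0.4, -2.3]
opening: 0.0546
grip_force: 64.9
```

```bash
python3 - <<'E'
from h import *
for c in ('top','side','wrist'):
    snap(c,c+'_c.png')
    pp(c,['spindle_foot','spindle_tip','key_grip','lever_pivot','wide_spacer'])
s=manip.get_state();print(s['time_s'],s['ee_pos'],s['eef_rot'],s['opening'])
E
```

```text
top spindle_foot 0.92 [0.5878 0.003  0.0566] [316. 196.]
top spindle_foot 0.62 [0.5808 0.0076 0.1186] [314. 193.]
top spindle_tip 0.55 [0.5806 0.0038 0.1217] [315. 193.]
side spindle_foot 0.93 [0.5865 0.0033 0.0542] [312. 196.]
side spindle_tip 0.56 [0.5893 0.0012 0.1242] [313. 178.]
side spindle_tip 0.39 [ 0.5605 -0.1145  0.1796] [354. 179.]
side key_grip 0.71 [ 0.5824 -0.1255  0.0755] [357. 200.]
side key_grip 0.49 [0.5869 0.0045 0.0571] [312. 195.]
side lever_pivot 0.76 [ 0.5166 -0.0642  0.0516] [330. 220.]
side wide_spacer 0.74 [ 0.5634 -0.1112  0.181 ] [353. 177.]
wrist spindle_foot 0.87 [0.5911 0.0021 0.0607] [434. 219.]
wrist spindle_tip 0.62 [0.5879 0.005  0.0584] [436. 215.]
wrist spindle_tip 0.58 [0.5788 0.0064 0.1217] [472. 232.]
wrist spindle_tip 0.36 [ 0.5669 -0.1113  0.1825] [317. 257.]
wrist key_grip 0.64 [ 0.5749 -0.1215  0.0726] [307. 207.]
wrist lever_pivot 0.93 [ 0.5194 -0.0561  0.051 ] [376. 144.]
wrist wide_spacer 0.85 [ 0.5665 -0.108   0.1795] [322. 254.]
7.9 [ 0.56358541 -0.10892427  0.35299192] [-1.03234877e-05  3.45203868e-04  9.99999940e-01 -6.52708093e-06] 0.05465845604001206
```

View pics/wrist_c.png

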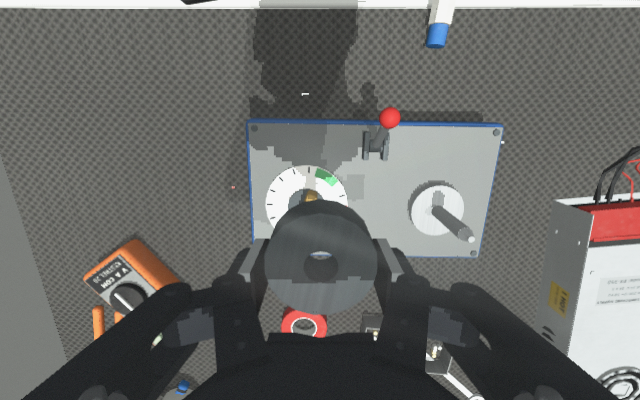

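The wide ring is held at (321,255) with its bore at (321,265). The platter is at (437,211) and the spindle tip at (471,238).

```bash
python3 - <<'E'
from h import *
print('foot',atz('wrist',(437.5,211),.057),'tip',atz('wrist',(470,238),.123),'bore',atz('wrist',(321,265),.204))
c=[atz('wrist',p,.045) for p in((248,121),(503,127),(478,257))];print(c)
e=c[1]-c[0];print('yaw',np.arctan2(-e[0],e[1]),np.linalg.norm(e))
im=snap('wrist')
g=cv2.cvtColor(im,cv2.COLOR_RGB2GRAY)[165:260,395:490]
cv2.imwrite('pics/sp.png',cv2.resize(im[165:260,395:490],None,fx=6,fy=6)[:,:,::-1])
E
```

```text
foot [0.58431268 0.00667541 0.057     ] tip [0.58303301 0.00520927 0.123     ] bore [ 0.55930622 -0.10880969  0.204     ]
[array([ 0.49824803, -0.17730489,  0.045     ]), array([0.50436447, 0.0640378 , 0.045     ]), array([0.64153904, 0.06198567, 0.045     ])]
yaw -0.02533797585882683 0.24142018933645595
```

View pics/sp.png

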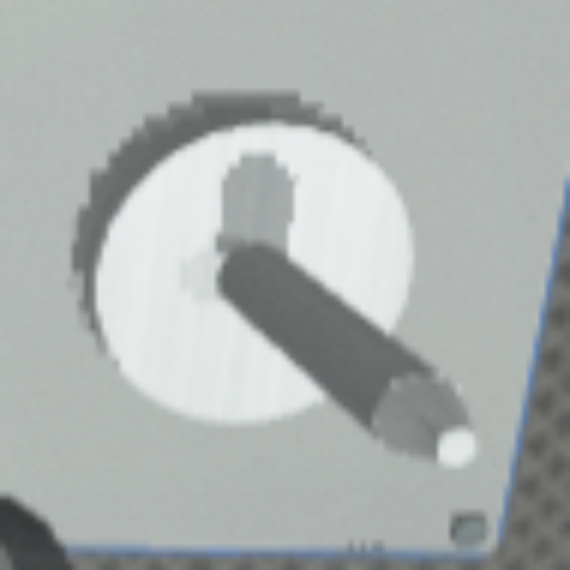

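Request:
jog_arm(grip=[50,50,50,50,50], translation=[[10,38,0],[19,76,0],[19.5,105,0],[19.5,114,0],[19.5,114,0]], dr=[[0,0,0],[0,0,0],[0,0,0],[0,0,0],[0,0,0]])

```text
time_s: 8.37
ee_pos: [0.5829, 0.0073, 0.3529]
eef_rot: [-0.0, -0.001, 1.0, 0.0]
force: [0.3, -0.3, -2.4]
opening: 0.0544
grip_force: 65.0
```

Request:
jog_arm(grip=[50,50,50,50,50], translation=[[0,0,-15],[0,0,-30],[0,0,-35],[0,0,-35],[0,0,-35]], dr=[[0,0,0],[0,0,0],[0,0,0],[0,0,0],[0,0,0]])

```text
time_s: 8.78
ee_pos: [0.583, 0.0043, 0.3179]
eef_rot: [-0.0, 0.001, 1.0, -0.0]
force: [0.7, -0.3, -2.7]
opening: 0.0545
grip_force: 65.0
```

```bash
python3 - <<'E'
from h import *
ims=[]
for c in ('top','side','wrist'):
    im=snap(c)
    pp(c,['spindle_foot','spindle_tip','wide_spacer'])
    if c!='wrist': ims.append(cv2.resize(im[160:220,280:360],None,fx=4.5,fy=4.5,interpolation=cv2.INTER_CUBIC))
    else: ims.append(im[100:370,180:540])
cv2.imwrite('pics/al.png',np.vstack([np.hstack(ims[:2]),np.hstack([ims[2],ims[2]*0])])[:,:,::-1])
s=manip.get_state();print(s['time_s'],s['ee_pos'],s['eef_rot'],s['opening'])
E
```

```text
top wide_spacer 0.61 [ 7.076e-01 -3.239e-01  7.000e-04] [406. 171.]
top wide_spacer 0.38 [ 0.5826 -0.1241  0.0802] [353. 196.]
side spindle_foot 0.73 [ 0.5857 -0.0016  0.0557] [314. 196.]
side spindle_tip 0.56 [0.5871 0.0026 0.1209] [312. 180.]
side wide_spacer 0.92 [0.581  0.002  0.1466] [312. 175.]
wrist spindle_foot 0.75 [0.587  0.0048 0.0544] [320. 205.]
wrist wide_spacer 0.61 [0.5824 0.0035 0.1433] [318. 247.]
9.3833 [0.58308979 0.00507406 0.3180507 ] [ 4.89709718e-05  3.45824687e-04  9.99999939e-01 -1.27727881e-05] 0.05448391982424216
```

View pics/al.png

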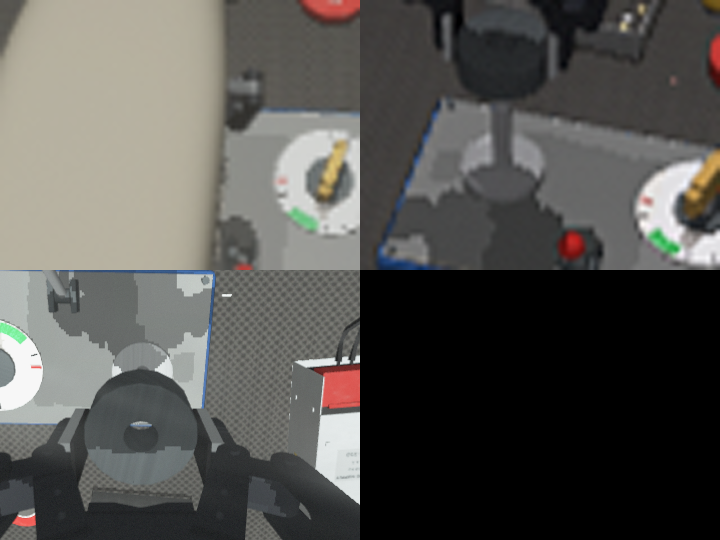

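The side view shows the held ring at (505,55) centred over the spindle at (503,140). I lower it in stages and watch the force.

Request:
jog_arm(grip=[50,50,50,50,50], translation=[[1,0,-10],[1.5,0,-20],[1.5,0,-30],[1.5,0,-38],[1.5,0,-38]], dr=[[0,0,0],[0,0,0],[0,0,0],[0,0,0],[0,0,0]])

```text
time_s: 9.8
ee_pos: [0.5839, 0.0052, 0.2771]
eef_rot: [-0.002, 0.0, 1.0, 0.001]
force: [1.7, 0.7, -3.3]
opening: 0.0539
grip_force: 65.0
```

Request:
jog_arm(grip=[50,50,50,50,50], translation=[[0,0,-12],[0,0,-24],[0,0,-36],[0,0,-42],[0,0,-42]], dr=[[0,0,0],[0,0,0],[0,0,0],[0,0,0],[0,0,0]])

```text
time_s: 10.22
ee_pos: [0.5839, 0.0052, 0.2358]
eef_rot: [-0.001, 0.0, 1.0, 0.0]
force: [-0.2, 0.7, -3.5]
opening: 0.0544
grip_force: 65.0
```

Request:
jog_arm(grip=[50,50,50,50,50], translation=[[0,0,-1],[0,0,-2],[0,0,-3],[0,0,-3],[0,0,-3]], dr=[[0,0,0],[0,0,0],[0,0,0],[0,0,0],[0,0,0]])

```text
time_s: 10.63
ee_pos: [0.5847, 0.005, 0.2353]
eef_rot: [0.0, 0.0, 1.0, -0.0]
force: [0.3, -0.5, -2.4]
opening: 0.0542
grip_force: 65.0
```

Request:
jog_arm(grip=[80,100,100,100,100], translation=[[0,0,0],[0,0,0],[0,0,0],[0,0,0],[0,0,0]], dr=[[0,0,0],[0,0,0],[0,0,0],[0,0,0],[0,0,0]])

```text
time_s: 11.05
ee_pos: [0.5848, 0.005, 0.2354]
eef_rot: [0.0, 0.0, 1.0, -0.0]
force: [-0.1, 0.4, 0.3]
opening: 0.0854
grip_force: 0.0
```

Request:
jog_arm(grip=[100,100,100,100,100], translation=[[0,0,20],[0,0,60],[0,0,100],[-20,30,110],[-40,65,110]], dr=[[0,0,0],[0,0,0],[0,0,0],[0,0,0],[0,0,0]])

```text
time_s: 11.47
ee_pos: [0.5474, 0.0692, 0.3505]
eef_rot: [0.006, 0.002, 1.0, -0.0]
force: [-0.1, 0.9, 0.2]
opening: 0.0855
grip_force: 0.0
```

Request:
jog_arm(grip=[100,100,100,100,100], translation=[[-25,32,0],[-50,64,0],[-75,96,0],[-100,128,0],[-118,160,0]], dr=[[0,0,0],[0,0,0],[0,0,0],[0,0,0],[0,0,0]])

```text
time_s: 11.88
ee_pos: [0.4242, 0.231, 0.3451]
eef_rot: [-0.0, 0.0, 1.0, -0.0]
force: [0.1, -0.0, -0.5]
opening: 0.0852
grip_force: 0.0
```

```bash
python3 - <<'E'
from h import *
snap('side')
pp('side',['spindle_foot','wide_spacer'])
snap('top');pp('top',['wide_spacer'])
snap('wrist')
pp('wrist',['narrow_spacer'])
for i in range(3):
  try: print(ringtop('wrist','narrow_spacer',.024,.042,i))
  except Exception as e: print(e)
s=manip.get_state();print(s['time_s'],s['ee_pos'],s['eef_rot'],s['opening'])
E
```

```text
side spindle_foot 0.56 [0.5873 0.001  0.0576] [313. 195.]
side spindle_foot 0.52 [ 0.7074 -0.3282  0.0009] [427. 197.]
side wide_spacer 0.58 [ 0.4929 -0.0608  0.1   ] [327. 215.]
top wide_spacer 0.52 [0.5872 0.0075 0.0572] [314. 196.]
wrist narrow_spacer 0.93 [ 0.3516  0.1769 -0.0023] [271. 110.]
wrist narrow_spacer 0.92 [0.4242 0.2327 0.0032] [324. 178.]
wrist narrow_spacer 0.61 [3.483e-01 2.567e-01 1.000e-04] [346. 106.]
(0.68, array([0.42578682, 0.23557261]), array([-0.4537482 ,  0.45349812, -1.22627508,  1.25716405]))
(0.62, array([0.35191713, 0.17717799]), array([-6.44834812,  7.00348479, -6.08194056,  6.94206975]))
(0.55, array([0.34989626, 0.25508541]), array([-7.00974681,  6.46553356, -6.67348446,  7.57677063]))
12.3833 [0.4273138  0.22919541 0.34492779] [-1.10796084e-05  1.40091486e-03  9.99999017e-01 -5.12804011e-05] 0.08517129110005185
```

Request:
jog_arm(grip=[100,100,100,100,100], translation=[[-1,5,-40],[-1,5,-80],[-1,5,-120],[-1,5,-145],[-1,5,-145]], dr=[[0,0,0],[0,0,0],[0,0,0],[0,0,0],[0,0,0]])

```text
time_s: 12.8
ee_pos: [0.4226, 0.233, 0.1947]
eef_rot: [-0.005, 0.001, 1.0, -0.002]
force: [-1.4, -0.7, 0.4]
opening: 0.0854
grip_force: 0.0
```

Request:
jog_arm(grip=[100,100,100,100,100], translation=[[0,0,-12],[0,0,-20],[0,0,-25],[0,0,-25],[0,0,-25]], dr=[[0,0,0],[0,0,0],[0,0,0],[0,0,0],[0,0,0]])

```text
time_s: 13.22
ee_pos: [0.4261, 0.2351, 0.1758]
eef_rot: [0.001, 0.001, 1.0, 0.0]
force: [-0.0, 0.7, 0.9]
opening: 0.0854
grip_force: 0.0
```

```bash
python3 - <<'E'
from h import *
snap('wrist')
for i in range(2): 
    c=ringtop('wrist','narrow_spacer',.024,.042,i);print(c)
s=manip.get_state();print(s['time_s'],s['ee_pos'],s['eef_rot'],s['force'])
E
```

```text
(0.77, array([0.35328136, 0.1796665 ]), array([-16.84422208,  20.65501806, -14.75697953,  20.4674907 ]))
(0.63, array([0.42514934, 0.23616782]), array([-0.22791122,  0.22808217, -1.34773553,  1.4166665 ]))
13.3667 [0.42612717 0.23521554 0.17591428] [8.34962002e-04 3.93038497e-04 9.99999529e-01 3.02240768e-04] [ 0.08713339 -0.73299195 -0.11852153]
```

Request:
jog_arm(grip=[50,35,30,30,30], translation=[[0,0,0],[0,0,0],[0,0,0],[0,0,0],[0,0,0]], dr=[[0,0,0],[0,0,0],[0,0,0],[0,0,0],[0,0,0]])

```text
time_s: 13.78
ee_pos: [0.4259, 0.2352, 0.1755]
eef_rot: [0.0, 0.0, 1.0, 0.0]
force: [-0.1, 1.3, 3.7]
opening: 0.0397
grip_force: 61.1
```

Request:
jog_arm(grip=[30,30,30,30,30], translation=[[0,0,20],[0,0,60],[0,0,100],[0,0,140],[0,0,165]], dr=[[0,0,0],[0,0,0],[0,0,0],[0,0,0],[0,0,0]])

```text
time_s: 14.2
ee_pos: [0.4261, 0.2353, 0.3437]
eef_rot: [0.002, 0.0, 1.0, 0.001]
force: [0.8, 0.6, -0.9]
opening: 0.0398
grip_force: 61.1
```

Request:
jog_arm(grip=[30,30,30,30,30], translation=[[22,-30,0],[44,-60,0],[66,-90,0],[88,-120,0],[110,-150,0]], dr=[[0,0,0],[0,0,0],[0,0,0],[0,0,0],[0,0,0]])

```text
time_s: 14.62
ee_pos: [0.5359, 0.0836, 0.3395]
eef_rot: [-0.0, 0.0, 1.0, 0.0]
force: [0.1, 0.3, -0.6]
opening: 0.04
grip_force: 61.0
```

Request:
jog_arm(grip=[30,30,30,30,30], translation=[[20,-35,0],[40,-65,0],[48,-80,0],[48,-80,0],[48,-80,0]], dr=[[0,0,0],[0,0,0],[0,0,0],[0,0,0],[0,0,0]])

```text
time_s: 15.03
ee_pos: [0.5834, 0.0044, 0.3391]
eef_rot: [-0.001, 0.001, 1.0, 0.0]
force: [0.5, 0.5, -1.3]
opening: 0.0396
grip_force: 61.0
```

```bash
python3 - <<'E'
from h import *
for c in ('side','wrist'):
    snap(c)
    pp(c,['narrow_spacer','spindle_tip'])
s=manip.get_state();print(s['time_s'],s['ee_pos'],s['eef_rot'],s['opening'],s['force'])
E
```

```text
side narrow_spacer 0.75 [5.801e-01 2.000e-04 1.659e-01] [312. 170.]
side narrow_spacer 0.6 [0.3463 0.1729 0.0027] [227. 265.]
side narrow_spacer 0.47 [0.345  0.2568 0.0049] [197. 258.]
side spindle_tip 0.67 [0.5849 0.0015 0.1216] [312. 180.]
side spindle_tip 0.17 [0.5863 0.0016 0.0576] [313. 195.]
wrist narrow_spacer 0.81 [0.5796 0.0061 0.1651] [320. 243.]
wrist spindle_tip 0.74 [0.5836 0.0068 0.1212] [321. 221.]
15.3333 [0.58293241 0.0062234  0.33995408] [-2.22394956e-04 -4.85982889e-04  9.99999852e-01  1.01896944e-04] 0.039482371630536604 [-0.40710081 -0.53575911 -1.2858696 ]
```

Request:
jog_arm(grip=[30,30,30,30,30], translation=[[3,-1,-15],[3,-1,-30],[3,-1,-45],[3,-1,-58],[3,-1,-58]], dr=[[0,0,0],[0,0,0],[0,0,0],[0,0,0],[0,0,0]])

```text
time_s: 15.75
ee_pos: [0.5847, 0.005, 0.2791]
eef_rot: [-0.003, -0.0, 1.0, 0.0]
force: [-1.0, 0.8, -2.0]
opening: 0.0398
grip_force: 61.0
```

Request:
jog_arm(grip=[30,30,30,30,30], translation=[[0,0,-8],[0,0,-15],[0,0,-20],[0,0,-20],[0,0,-20]], dr=[[0,0,0],[0,0,0],[0,0,0],[0,0,0],[0,0,0]])

```text
time_s: 16.17
ee_pos: [0.5861, 0.0043, 0.2615]
eef_rot: [-0.001, 0.0, 1.0, 0.0]
force: [-2.0, 2.8, -3.2]
opening: 0.0394
grip_force: 60.9
```

Request:
jog_arm(grip=[60,100,100,100,100], translation=[[0,0,0],[0,0,0],[0,0,0],[0,0,0],[0,0,0]], dr=[[0,0,0],[0,0,0],[0,0,0],[0,0,0],[0,0,0]])

```text
time_s: 16.58
ee_pos: [0.5871, 0.0038, 0.2627]
eef_rot: [0.001, 0.001, 1.0, -0.0]
force: [0.1, 0.7, -0.3]
opening: 0.0855
grip_force: 0.0
```

Request:
jog_arm(grip=[100,100,100,100,100], translation=[[0,0,25],[0,0,65],[0,-25,85],[-2,-65,85],[-4,-100,85]], dr=[[0,0,0],[0,0,0],[0,0,0],[0,0,0],[0,0,0]])

```text
time_s: 17.0
ee_pos: [0.5837, -0.097, 0.3501]
eef_rot: [0.003, -0.001, 1.0, -0.001]
force: [0.8, 0.2, 0.4]
opening: 0.0854
grip_force: 0.0
```

Request:
jog_arm(grip=[100,100,100,100,100], translation=[[0,-15,-10],[0,-29,-20],[0,-29,-20],[0,-29,-20],[0,-29,-20]], dr=[[0,0,0],[0,0,0],[0,0,0],[0,0,0],[0,0,0]])

```text
time_s: 17.42
ee_pos: [0.5823, -0.1241, 0.3261]
eef_rot: [-0.001, 0.0, 1.0, 0.001]
force: [-0.1, -0.5, 0.6]
opening: 0.0854
grip_force: 0.0
```

```bash
python3 - <<'E'
from h import *
a=snap('side');pp('side',['narrow_spacer','key_grip'])
b=snap('wrist');pp('wrist',['key_grip'])
o=np.zeros((600,640,3),np.uint8);o[:330]=b[:330];o[330:,:360]=cv2.resize(a[170:230,290:370],None,fx=4.5,fy=4.5)
cv2.imwrite('pics/key.png',o[:,:,::-1])
s=manip.get_state();print(s['time_s'],s['ee_pos'],s['eef_rot'],s['opening'],s['force'])
E
```

```text
side narrow_spacer 0.63 [0.3501 0.1697 0.0035] [229. 263.]
side narrow_spacer 0.45 [0.5817 0.0029 0.0819] [312. 191.]
side narrow_spacer 0.42 [0.3452 0.2503 0.0031] [200. 259.]
side key_grip 0.67 [ 0.584  -0.1242  0.0772] [356. 199.]
wrist key_grip 0.6 [ 0.5754 -0.1196  0.0706] [326. 195.]
17.6667 [ 0.58279582 -0.12407439  0.32722042] [ 2.20307965e-04 -3.03501244e-04  9.99999930e-01  5.72117128e-06] 0.08534415621153227 [-0.46686314  0.04154508  0.59716896]
```

View pics/key.png

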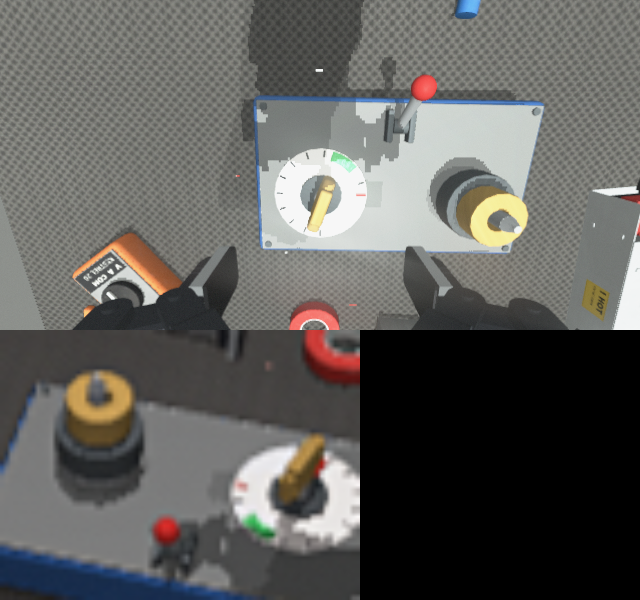

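Both rings are stacked flat: wide at (95,450), narrow at (100,405). The network puts the narrow ring's underside at z = 0.082, against 0.081 expected. The key blade runs from (328,183) to (314,228).

```bash
python3 - <<'E'
from h import *
im=snap('wrist')
h=cv2.cvtColor(im,cv2.COLOR_RGB2HSV)
m=cv2.inRange(h,(12,90,80),(32,255,255));m[:140]=0;m[245:]=0;m[:,:270]=0;m[:,380:]=0
r=cv2.minAreaRect(cv2.findNonZero(m));b=cv2.boxPoints(r);print(r)
P=[atz('wrist',p,.08) for p in b];
e=sorted([(np.linalg.norm(P[i]-P[(i+1)%4]),i) for i in range(4)])
i=e[-1][1];d=P[(i+1)%4]-P[i];print(e,np.degrees(np.arctan2(d[1],d[0])), np.mean(P,0))
for z,p in((.048,(321,192)),):print(atz('wrist',p,z))
print('dial centre from ring mask')
w_=cv2.inRange(h,(0,0,200),(180,40,255));w_[:140]=0;w_[245:]=0;w_[:,:270]=0;w_[:,373:]=0
q=cv2.minEnclosingCircle(cv2.findNonZero(w_));print(q)
E
```

```text
((320.27587890625, 206.68966674804688), (14.181097030639648, 45.16941833496094), 23.198591232299805)
[(np.float64(0.011249455972976509), 1), (np.float64(0.011768639687578467), 3), (np.float64(0.03788749184150447), 0), (np.float64(0.03813303839948121), 2)] -21.81280038782423 [ 0.58304794 -0.1246799   0.08      ]
[ 0.57926223 -0.12389625  0.048     ]
dial centre from ring mask
((321.0, 202.0), 66.06824493408203)
```

Request:
jog_arm(grip=[100,100,100,100,100], translation=[[0,0,-20],[0,0,-40],[0,0,-60],[0,0,-60],[0,0,-60]], dr=[[0,0,-7],[0,0,-14],[0,0,-19],[0,0,-19],[0,0,-19]])

```text
time_s: 18.13
ee_pos: [0.582, -0.1245, 0.2661]
eef_rot: [-0.001, 0.164, 0.986, 0.0]
force: [0.6, 1.0, 1.0]
opening: 0.0857
grip_force: 0.0
```

```bash
python3 - <<'E'
from h import *
snap('wrist','key2.png')
s=manip.get_state();print(s['time_s'],s['ee_pos'],s['eef_rot'],s['joints'])
E
```

```text
18.1833 [ 0.58274576 -0.1247686   0.2674019 ] [-1.72638595e-05  1.64163507e-01  9.86433141e-01  2.45176338e-05] [-3.19371279e-01  3.29497040e-01 -2.61280027e-01  9.80060920e-01
  4.31394649e-05  1.04486281e-02]
```

View pics/key2.png

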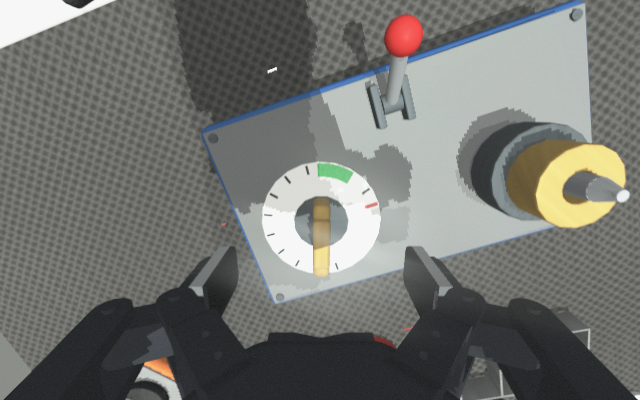

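The blade stands upright at (321,235), centred between the pads and aligned with them. I descend, pinch and make the first part turn.

Request:
jog_arm(grip=[100,100,100,100,60], translation=[[0,0,-15],[0,0,-28],[0,0,-35],[0,0,-35],[0,0,-35]], dr=[[0,0,0],[0,0,0],[0,0,0],[0,0,0],[0,0,0]])

```text
time_s: 18.6
ee_pos: [0.583, -0.125, 0.2328]
eef_rot: [0.0, 0.165, 0.986, -0.0]
force: [0.6, 0.4, -0.0]
opening: 0.0755
grip_force: 0.0
```

Request:
jog_arm(grip=[30,0,0,0,0], translation=[[0,0,0],[0,0,0],[0,0,0],[0,0,0],[0,0,0]], dr=[[0,0,0],[0,0,0],[0,0,0],[0,0,0],[0,0,0]])

```text
time_s: 19.02
ee_pos: [0.5827, -0.125, 0.2323]
eef_rot: [0.0, 0.165, 0.986, 0.0]
force: [0.3, 1.2, -0.2]
opening: 0.0122
grip_force: 2.1
```

Request:
jog_arm(grip=[0,0,0,0,0], translation=[[0,0,0],[0,0,0],[0,0,0],[0,0,0],[0,0,0]], dr=[[0,0,0],[0,0,0],[0,0,-5],[0,0,-10],[0,0,-15]])

```text
time_s: 19.43
ee_pos: [0.5827, -0.1249, 0.2324]
eef_rot: [0.0, 0.294, 0.956, -0.0]
force: [-1.4, 1.0, 3.0]
opening: 0.0089
grip_force: 59.5
```

Request:
jog_arm(grip=[0,0,0,0,0], translation=[[0,0,0],[0,0,0],[0,0,0],[0,0,0],[0,0,0]], dr=[[0,0,-6],[0,0,-12],[0,0,-18],[0,0,-24],[0,0,-30]])

```text
time_s: 19.85
ee_pos: [0.5822, -0.1254, 0.2324]
eef_rot: [-0.0, 0.532, 0.847, -0.001]
force: [-3.1, -1.3, 5.5]
opening: 0.0089
grip_force: 59.8
```

Gripped firmly with low forces. Turned 45° so far, 60° more to go.

Request:
jog_arm(grip=[0,0,0,0,0], translation=[[0,0,0],[0,0,0],[0,0,0],[0,0,0],[0,0,0]], dr=[[0,0,-6],[0,0,-12],[0,0,-18],[0,0,-24],[0,0,-30]])

```text
time_s: 20.27
ee_pos: [0.5814, -0.1255, 0.2324]
eef_rot: [-0.0, 0.733, 0.68, -0.002]
force: [-5.3, -2.0, 6.9]
opening: 0.0088
grip_force: 60.1
```

Request:
jog_arm(grip=[0,0,0,0,0], translation=[[0,0,0],[0,0,0],[0,0,0],[0,0,0],[0,0,0]], dr=[[0,0,-6],[0,0,-12],[0,0,-18],[0,0,-24],[0,0,-30]])

```text
time_s: 20.68
ee_pos: [0.5806, -0.1253, 0.2324]
eef_rot: [-0.001, 0.884, 0.467, -0.003]
force: [-6.8, -0.7, 8.9]
opening: 0.0094
grip_force: 60.5
```

Request:
jog_arm(grip=[0,0,50,100,100], translation=[[0,0,0],[0,0,0],[0,0,0],[0,0,0],[0,0,0]], dr=[[0,0,0],[0,0,0],[0,0,0],[0,0,0],[0,0,0]])

```text
time_s: 21.1
ee_pos: [0.5828, -0.1251, 0.2318]
eef_rot: [0.0, 0.883, 0.469, 0.0]
force: [0.3, 0.2, 0.0]
opening: 0.045
grip_force: 0.0
```

Request:
jog_arm(grip=[100,100,100,100,100], translation=[[0,0,0],[0,0,0],[0,0,25],[0,0,50],[0,0,50]], dr=[[0,0,0],[0,0,0],[0,0,0],[0,0,0],[0,0,0]])

```text
time_s: 21.52
ee_pos: [0.5849, -0.1256, 0.2868]
eef_rot: [0.003, 0.883, 0.469, 0.003]
force: [0.9, -0.5, 0.5]
opening: 0.0854
grip_force: 0.0
```

```bash
python3 - <<'E'
from h import *
im=snap('wrist')
h=cv2.cvtColor(im,cv2.COLOR_RGB2HSV)
m=cv2.inRange(h,(8,80,50),(32,255,255));m[:170]=0;m[300:]=0;m[:,270:]=m[:,270:];m[:,:265]=0;m[:,380:]=0
print(cv2.countNonZero(m),cv2.minAreaRect(cv2.findNonZero(m)))
s=manip.get_state();print(s['time_s'],s['ee_pos'],s['eef_rot'],s['joints'])
E
```

```text
990 ((311.0, 226.0), (68.0, 14.0), 90.0)
21.5667 [ 0.58436687 -0.12546614  0.28505556] [0.0024798  0.88308749 0.46919609 0.00231829] [-3.19605814e-01  3.12816105e-01 -2.42778330e-01  1.00841293e+00
 -7.50794352e-05  1.84522002e+00]
```

Request:
jog_arm(grip=[100,100,100,100,100], translation=[[0,0,0],[0,0,0],[0,0,0],[0,0,0],[0,0,0]], dr=[[0,0,7],[0,0,14],[0,0,21],[0,0,28],[0,0,35]])

```text
time_s: 21.98
ee_pos: [0.5822, -0.1248, 0.2807]
eef_rot: [-0.001, 0.699, 0.715, -0.0]
force: [-0.2, 0.2, -0.3]
opening: 0.0854
grip_force: 0.0
```

Request:
jog_arm(grip=[100,100,100,100,100], translation=[[0,0,0],[0,0,0],[0,0,0],[0,0,0],[0,0,0]], dr=[[0,0,7],[0,0,14],[0,0,21],[0,0,28],[0,0,35]])

```text
time_s: 22.4
ee_pos: [0.5822, -0.1248, 0.2807]
eef_rot: [-0.001, 0.452, 0.892, -0.0]
force: [1.0, -0.3, -0.4]
opening: 0.0851
grip_force: 0.0
```

Request:
jog_arm(grip=[100,100,100,100,100], translation=[[0,0,0],[0,0,0],[0,0,0],[0,0,0],[0,0,0]], dr=[[0,0,7],[0,0,14],[0,0,21],[0,0,28],[0,0,35]])

```text
time_s: 22.82
ee_pos: [0.5822, -0.1248, 0.2807]
eef_rot: [-0.001, 0.162, 0.987, 0.0]
force: [-0.6, -0.6, 0.1]
opening: 0.0854
grip_force: 0.0
```

Request:
jog_arm(grip=[100,100,100,100,100], translation=[[0,0,0],[0,0,0],[0,0,0],[0,0,0],[0,0,0]], dr=[[0,0,7],[0,0,14],[0,0,21],[0,0,28],[0,0,35]])

```text
time_s: 23.23
ee_pos: [0.5822, -0.1248, 0.2807]
eef_rot: [-0.001, -0.142, 0.99, 0.0]
force: [0.4, -0.6, -0.1]
opening: 0.0852
grip_force: 0.0
```

Request:
jog_arm(grip=[100,100,100,100,100], translation=[[0,0,0],[0,0,0],[0,0,0],[0,0,0],[0,0,0]], dr=[[0,0,7],[0,0,14],[0,0,21],[0,0,28],[0,0,35]])

```text
time_s: 23.65
ee_pos: [0.5822, -0.1248, 0.2807]
eef_rot: [-0.001, -0.433, 0.901, 0.001]
force: [0.2, 0.7, -0.6]
opening: 0.0853
grip_force: 0.0
```

Request:
jog_arm(grip=[100,100,100,100,100], translation=[[0,0,0],[0,0,0],[0,0,0],[0,0,0],[0,0,0]], dr=[[0,0,5],[0,0,5],[0,0,5],[0,0,5],[0,0,5]])

```text
time_s: 24.07
ee_pos: [0.5825, -0.1249, 0.2816]
eef_rot: [-0.0, -0.469, 0.883, 0.0]
force: [0.1, 0.7, -0.6]
opening: 0.085
grip_force: 0.0
```

```bash
python3 - <<'E'
from h import *
im=snap('wrist','key3.png')
s=manip.get_state();print(s['time_s'],s['ee_pos'],s['eef_rot'],s['joints'])
E
```

```text
24.1167 [ 0.58255422 -0.12494591  0.28175858] [-8.80332094e-05 -4.68713643e-01  8.83350160e-01  9.38890193e-05] [-3.19748959e-01  3.15365707e-01 -2.46987587e-01  1.00870043e+00
  2.57216280e-06 -1.29541695e+00]
```

View pics/key3.png

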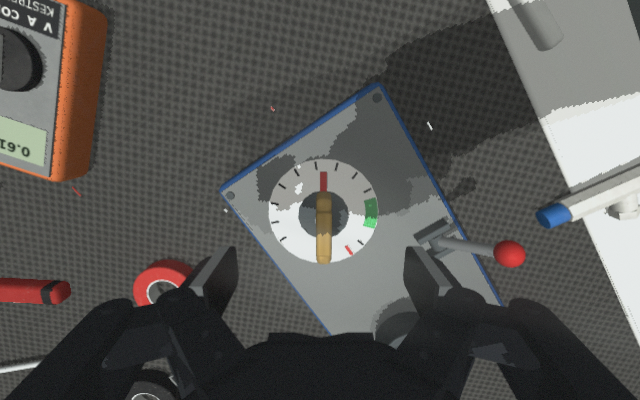

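The red pointer is at (323,180) and the green band is centred at (370,212), about 90° clockwise of it. That is 11 pictures viewed, one over the limit of 10. I will view no more and check by numbers.

Request:
jog_arm(grip=[100,100,100,100,60], translation=[[0,0,-20],[0,0,-40],[0,0,-50],[0,0,-50],[0,0,-50]], dr=[[0,0,0],[0,0,0],[0,0,0],[0,0,0],[0,0,0]])

```text
time_s: 24.53
ee_pos: [0.5823, -0.1248, 0.2315]
eef_rot: [-0.001, -0.469, 0.883, 0.001]
force: [0.1, 0.5, -0.6]
opening: 0.0752
grip_force: 0.0
```

Request:
jog_arm(grip=[30,0,0,0,0], translation=[[0,0,0],[0,0,0],[0,0,0],[0,0,0],[0,0,0]], dr=[[0,0,0],[0,0,0],[0,0,0],[0,0,0],[0,0,0]])

```text
time_s: 24.95
ee_pos: [0.5821, -0.1246, 0.2325]
eef_rot: [-0.0, -0.469, 0.883, 0.001]
force: [-11.0, 7.7, 8.5]
opening: 0.0123
grip_force: 7.0
```

Request:
jog_arm(grip=[0,0,0,0,0], translation=[[0,0,0],[0,0,0],[0,0,0],[0,0,0],[0,0,0]], dr=[[0,0,0],[0,0,0],[0,0,0],[0,0,0],[0,0,-6]])

```text
time_s: 25.37
ee_pos: [0.5814, -0.1241, 0.2324]
eef_rot: [-0.001, -0.422, 0.907, 0.002]
force: [-5.0, 3.4, 5.8]
opening: 0.0089
grip_force: 59.3
```

Request:
jog_arm(grip=[0,0,0,0,0], translation=[[0,0,0],[0,0,0],[0,0,0],[0,0,0],[0,0,0]], dr=[[0,0,-6],[0,0,-12],[0,0,-18],[0,0,-24],[0,0,-30]])

```text
time_s: 25.78
ee_pos: [0.5815, -0.1241, 0.2324]
eef_rot: [-0.001, -0.171, 0.985, 0.001]
force: [-5.0, 2.6, 5.7]
opening: 0.009
grip_force: 59.2
```

Request:
jog_arm(grip=[0,0,0,0,0], translation=[[0,0,0],[0,0,0],[0,0,0],[0,0,0],[0,0,0]], dr=[[0,0,-6],[0,0,-12],[0,0,-18],[0,0,-24],[0,0,-30]])

```text
time_s: 26.2
ee_pos: [0.5815, -0.1241, 0.2324]
eef_rot: [-0.002, 0.09, 0.996, 0.001]
force: [-5.2, 3.3, 5.7]
opening: 0.0089
grip_force: 59.2
```

Request:
jog_arm(grip=[0,0,0,0,0], translation=[[0,0,0],[0,0,0],[0,0,0],[0,0,0],[0,0,0]], dr=[[0,0,-6],[0,0,-12],[0,0,-18],[0,0,-24],[0,0,-25]])

```text
time_s: 26.62
ee_pos: [0.5815, -0.1241, 0.2324]
eef_rot: [-0.002, 0.302, 0.953, 0.001]
force: [-4.4, 3.3, 5.4]
opening: 0.0091
grip_force: 59.3
```

Request:
jog_arm(grip=[0,0,50,100,100], translation=[[0,0,0],[0,0,0],[0,0,0],[0,0,0],[0,0,0]], dr=[[0,0,0],[0,0,0],[0,0,0],[0,0,0],[0,0,0]])

```text
time_s: 27.03
ee_pos: [0.5829, -0.1251, 0.2322]
eef_rot: [0.001, 0.301, 0.954, -0.0]
force: [-0.1, 0.5, -1.0]
opening: 0.0448
grip_force: 0.0
```

Request:
jog_arm(grip=[100,100,100,100,100], translation=[[0,0,0],[0,0,0],[0,0,25],[0,0,50],[0,0,50]], dr=[[0,0,0],[0,0,0],[0,0,0],[0,0,0],[0,0,0]])

```text
time_s: 27.45
ee_pos: [0.5849, -0.1257, 0.2869]
eef_rot: [0.004, 0.301, 0.954, -0.0]
force: [2.1, -0.0, 1.2]
opening: 0.0855
grip_force: 0.0
```

```bash
python3 - <<'E'
from h import *
manip.snapshot('side')
im=snap('wrist')
h=cv2.cvtColor(im,cv2.COLOR_RGB2HSV)
red=cv2.inRange(h,(0,120,60),(5,255,255))|cv2.inRange(h,(172,120,60),(180,255,255));gr=cv2.inRange(h,(45,80,60),(85,255,255))
for n,m in(('red',red),('green',gr)):
    k,l,st,c=cv2.connectedComponentsWithStats(m)
    for i in range(1,k):
        if st[i,4]>15: X=atz('wrist',c[i],.05);d=X[:2]-[.582,-.125]; print(n,st[i,4],c[i].round(),X.round(3),'key angle',(-np.arctan2(d[1],d[0])-.02)%6.28,np.linalg.norm(d)) if np.linalg.norm(d)<.06 else None
s=manip.get_state();print(s['time_s'],s['ee_pos'],s['eef_rot'],s['joints'])
pp('side',['narrow_spacer']);pp('wrist',['lever_ball','lever_pivot'])
E
```

```text
red 108 [319. 172.] [ 0.558 -0.108  0.05 ] key angle 3.720366339985175 0.029388266286465677
green 335 [317. 158.] [ 0.549 -0.103  0.05 ] key angle 3.699324863215785 0.03990052334783549
27.55 [ 0.58342196 -0.12526328  0.28337447] [ 1.72064231e-03  3.01096642e-01  9.53592077e-01 -5.16103757e-05] [-3.19785572e-01  3.14011514e-01 -2.45065902e-01  1.00827652e+00
 -5.52315664e-05  2.91900178e-01]
side narrow_spacer 0.59 [0.3493 0.1699 0.0067] [229. 263.]
side narrow_spacer 0.49 [0.3441 0.254  0.0061] [198. 259.]
side narrow_spacer 0.46 [ 5.854e-01 -3.000e-04  8.350e-02] [313. 190.]
wrist lever_ball 0.73 [ 0.4913 -0.0577  0.0977] [326.  24.]
wrist lever_pivot 0.57 [ 0.5129 -0.0538  0.0479] [348.  74.]
```

The key angle reads 3.72 rad, in the middle of the green band, and the key has been let go. Next is the lever: fingers shut, brought down in front of the ball.

Request:
jog_arm(grip=[50,0,0,0,0], translation=[[0,0,30],[-30,10,50],[-60,25,50],[-90,40,50],[-120,60,50]], dr=[[0,0,7],[0,0,14],[0,0,21],[0,0,28],[0,0,35]])

```text
time_s: 28.12
ee_pos: [0.4612, -0.0648, 0.3311]
eef_rot: [-0.001, -0.002, 1.0, 0.0]
force: [-0.3, 0.2, 1.3]
opening: 0.0252
grip_force: 0.0
```

Request:
jog_arm(grip=[0,0,0,0,0], translation=[[-26,6,0],[-26,6,-20],[-26,6,-50],[-26,6,-72],[-26,6,-72]], dr=[[0,0,0],[0,0,0],[0,0,0],[0,0,0],[0,0,0]])

```text
time_s: 28.53
ee_pos: [0.433, -0.0579, 0.2551]
eef_rot: [-0.005, 0.0, 1.0, 0.001]
force: [-1.6, 0.5, -0.5]
opening: -0.0001
grip_force: 0.0
```

Request:
jog_arm(grip=[0,0,0,0,0], translation=[[5,0,0],[15,0,0],[25,0,0],[35,0,0],[35,0,0]], dr=[[0,0,0],[0,0,0],[0,0,0],[0,0,0],[0,0,0]])

```text
time_s: 28.95
ee_pos: [0.4751, -0.0595, 0.2616]
eef_rot: [0.003, 0.0, 1.0, -0.001]
force: [-0.0, 0.3, 0.7]
opening: -0.0002
grip_force: 0.0
```

Request:
jog_arm(grip=[0,0,0,0,0], translation=[[10,0,0],[20,0,0],[30,0,0],[40,0,0],[40,0,0]], dr=[[0,0,0],[0,0,0],[0,0,0],[0,0,0],[0,0,0]])

```text
time_s: 29.37
ee_pos: [0.5141, -0.0592, 0.2603]
eef_rot: [0.002, 0.0, 1.0, -0.0]
force: [0.7, -0.4, 0.3]
opening: -0.0002
grip_force: 0.0
```

Request:
jog_arm(grip=[0,0,0,0,0], translation=[[4,0,0],[8,0,0],[12,0,0],[16,0,0],[16,0,0]], dr=[[0,0,0],[0,0,0],[0,0,0],[0,0,0],[0,0,0]])

```text
time_s: 29.78
ee_pos: [0.5269, -0.0588, 0.2594]
eef_rot: [-0.002, 0.0, 1.0, 0.0]
force: [-4.1, -0.9, 1.7]
opening: -0.0
grip_force: 2.2
```

```bash
python3 - <<'E'
from h import *
for c in('side','top'):
    manip.snapshot(c);pp(c,['lever_ball'])
s=manip.get_state();print(s['time_s'],s['ee_pos'],s['force'])
E
```

```text
29.9833 [ 0.52670092 -0.05882392  0.25953968] [-5.54242249 -0.10136462  1.46548761]
```

Request:
jog_arm(grip=[0,0,0,0,0], translation=[[1,0,0],[2,0,0],[2,0,0],[2,0,0],[2,0,0]], dr=[[0,0,0],[0,0,0],[0,0,0],[0,0,0],[0,0,0]])

```text
time_s: 30.4
ee_pos: [0.5275, -0.0588, 0.2593]
eef_rot: [-0.003, 0.001, 1.0, -0.0]
force: [-8.1, -1.2, 2.2]
opening: 0.0002
grip_force: 4.4
```

Request:
jog_arm(grip=[0,0,0,0,0], translation=[[-20,0,0],[-50,0,0],[-80,0,30],[-80,0,70],[-80,0,110]], dr=[[0,0,0],[0,0,0],[0,0,0],[0,0,0],[0,0,0]])

```text
time_s: 30.82
ee_pos: [0.4473, -0.0585, 0.3697]
eef_rot: [-0.001, 0.001, 1.0, 0.001]
force: [1.4, -0.7, 0.5]
opening: -0.0002
grip_force: 0.0
```

Request:
jog_arm(grip=[0,0,0,0,0], translation=[[0,0,0],[0,0,0],[0,0,0],[0,0,0],[0,0,0]], dr=[[0,0,0],[0,0,0],[0,0,0],[0,0,0],[0,0,0]])

```text
time_s: 31.23
ee_pos: [0.4493, -0.0588, 0.3686]
eef_rot: [-0.001, 0.0, 1.0, 0.0]
force: [0.2, 0.1, 1.0]
opening: 0.0
grip_force: 0.0
```

```bash
python3 - <<'E'
from h import *
for c in('side','top','wrist'):
    im=manip.snapshot(c);pp(c,['lever_ball','lever_pivot','narrow_spacer','wide_spacer'])
h=cv2.cvtColor(im,cv2.COLOR_RGB2HSV)
red=cv2.inRange(h,(0,120,60),(5,255,255))|cv2.inRange(h,(172,120,60),(180,255,255))
k,l,st,c=cv2.connectedComponentsWithStats(red)
for i in range(1,k):
    if st[i,4]>15:
        print(st[i,4],c[i].round(),atz('wrist',c[i],.05).round(3),atz('wrist',c[i],.099).round(3))
s=manip.get_state();print(s['time_s'],s['ee_pos'],s['force'])
E
```

```text
side lever_ball 0.48 [ 0.5452 -0.055   0.0989] [329. 200.]
side lever_ball 0.38 [0.5853 0.0021 0.1208] [312. 180.]
side lever_pivot 0.62 [ 0.518  -0.0622  0.0503] [329. 219.]
side narrow_spacer 0.62 [0.3442 0.2522 0.0044] [199. 259.]
side narrow_spacer 0.47 [0.3482 0.1703 0.0036] [229. 264.]
side narrow_spacer 0.36 [0.5813 0.0021 0.0845] [312. 190.]
side wide_spacer 0.49 [5.83e-01 4.00e-04 5.92e-02] [313. 196.]
top narrow_spacer 0.46 [0.5828 0.0064 0.0798] [314. 196.]
top narrow_spacer 0.45 [0.3475 0.1714 0.0028] [264. 268.]
top narrow_spacer 0.42 [0.3461 0.255  0.001 ] [239. 268.]
top wide_spacer 0.68 [ 0.7099 -0.3261 -0.0011] [406. 171.]
top wide_spacer 0.41 [0.5836 0.0066 0.0571] [314. 197.]
wrist lever_pivot 0.81 [ 0.5173 -0.0548  0.0481] [324. 243.]
wrist narrow_spacer 0.73 [ 0.3525  0.1763 -0.0021] [530.  89.]
wrist narrow_spacer 0.65 [ 0.3487  0.2578 -0.0016] [604.  85.]
176 [624. 234.] [0.506 0.275 0.05 ] [0.484 0.218 0.099]
3775 [563. 296.] [0.586 0.227 0.05 ] [0.55  0.179 0.099]
35 [278. 277.] [ 0.56  -0.109  0.05 ] [ 0.529 -0.101  0.099]
31.9833 [ 0.44959867 -0.05896832  0.37001801] [-0.06453918  0.10200603 -1.01911299]
```

Lever against its stop (ball at x = 0.545, 27 mm behind the pivot), rings seated, key in the green band, arm clear.

```bash
python3 -c "
from rig import manip
print(manip.hand_in())"
```

```text
the job is handed in; nothing more can be done
None
```

I handed the job in at about 32 s, with no verdict returned: both spacers measured seated on the spindle, the key at about 3.72 rad in the green band after two part turns, and the lever against its back stop; I viewed 11 pictures, one over the limit of 10.

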